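Clear the chest lid and take off the dial padlock

TASK

Clear the two wood offcuts off the chest's lid into the yellow scrap bin. Then open the padlock on the hasp: its other numbers are already set, so turn the dial clockwise through its clicks until the long white mark stands at the red mark, draw the shackle out and take the lock off its staple. Finish holding the open lock level in the gripper, dial up, at least 12 cm clear above the chest's ledge, without having disturbed the tape roll or the jar.

Things in the scene. Friction and masses are not known exactly. Their poses are not given: they have to be found in the camera images.
- chest: Low blue steel tool chest, 320 x 380 mm, fixed to the bench. Origin: centre of its underside; x points away from its front, y to its left. Front ledge (x from -160 to -40 mm) at z = 120 mm; the lid behind it (x from -40 to +164 mm) has its top at z = 126 mm. The padlock lies face up on the ledge at x = -94 mm, y = 0.
- guard (a point): Centre of the steel plate's top under the padlock, 122 mm above the bench. Two upright cheeks stand along the chest's x on either side of the lock: 56 mm long, 3 mm thick, 10 mm high above the plate, inner faces at y = +/-28 mm. They keep the lock from turning; it can slide along x and lift out.
- staple (a point): Foot of the staple, on the plate midway between its legs. The staple is an upright U of 5 mm round bar in the chest's y-z plane: legs at +/-8.5 mm in y, 26 mm high over all. The shackle's toe leg runs through it. A flat 2 mm hasp strap lies round its foot, its near edge 5.5 mm nearer the chest's front than the staple's centre.
- lock: Steel dial padlock, face up; loose, about 0.4 kg. Origin: centre of its underside; x points along the shackle (away from the chest's front), z up through the dial. Body 54 (x) x 52 (y) x 28 (z) mm, front face at x = +27 mm. It can be gripped across y above the cheeks. It slides about 4.5 mm towards the chest's front, then the crossbar meets the staple; pulling on draws the shackle out.
- shackle_gap (a point): Fixed on the lock, 34.5 mm along its x, 16 mm along its y, 14 mm above its underside. With the shackle fully out a 15 mm gap opens here between the body's front face and the end of the toe leg. To unhook: after drawing out, slide the lock back in until the staple's centre stands here (within 4 mm along x), then lift straight up.
- shackle_bow (a point): Middle of the shackle's crossbar (moves with the shackle): shut it is 50 mm along the lock's x, 14 mm above its underside. Shackle of 8 mm round bar, legs at y = +16 mm (toe leg, comes free) and y = -16 mm (heel leg, stays in the body). It does not swivel.
- dial_knob (a point): Point on the dial's axis half way up the knob, 41 mm above the lock's underside. Black fluted round knob, 24 mm across, 33 to 49.5 mm above the lock's underside, on a dial plate 40 mm across (top at 33 mm). White line on the knob's top and long white mark on the plate, on the same side; short grey ticks elsewhere. Any grasp direction will do.
- dial (a joint): Dial angle in rad: 0 when the long white mark stands at the red mark on the lock's body (at the lock's +x side); grows anticlockwise seen from above. Starts 2 to 4 clicks anticlockwise of 0. Clicks into a notch every 0.314 rad (20 a turn, about 0.05 N m to leave one) and centres itself there when let go. Only the notch at 0 (within about 0.08 rad) frees the shackle.
- shackle (a joint): How far the shackle is drawn out of the lock's body, in m: 0 shut, 0.018 fully open. Blocked while the dial is not at its mark; then slides with about 3 N of friction and stays where it is left.
- scrap_bin: Open yellow plastic bin, 240 (x) x 150 (y) x 100 (z) mm, walls and floor 4 mm, fixed to the bench, its long side 7 mm beside the chest (left or right). Origin: centre of its underside.
- offcut_a: Pale wooden offcut with a rebate on the chest's lid, 70 x 32 mm, 24 mm high (14 mm high over its last 18 mm towards +x); 40 g. Origin: centre of its underside, long side along x.
- offcut_b: Brown wooden offcut with a tenon on the chest's lid: block 46 (x) x 40 (y) mm centred at x = -10 mm, tenon 18 mm wide from there to x = +35 mm, all 24 mm high; 45 g. Origin: on its underside, 33 mm from the block's end.
- caddy: Plywood caddy with upright file handles (up to 125 mm high), 240 x 150 mm, fixed on the other side of the chest. Not to be used.
- tape: Grey tape roll, 90 mm across, 25 mm high, on the chest's ledge. Origin: centre of its underside. To be left alone.
- jar: Jar with red cap, 52 mm across, 55 mm high, on the chest's ledge. Origin: centre of its underside. To be left alone.

How it is judged:
By the outcome, as a careful person would: the job done as asked, in the order asked, and still so for the second after the job is handed in, while the arm keeps its last pose, push and grip.
It also fails if it takes over 72 s, if anything falls off the work surface, if the arm or the gripper's body presses on something with over 40 N, if the wrist force passes 120 N, or if a joint passes its speed limit or range.

ROBOT

A 7-joint arm with a two-finger parallel gripper is mounted at the origin on the work surface. World frame = base frame: x ahead of the robot, y to its left, z up, the work surface at z = 0. Lengths are in m, angles in rad, forces in N, time in s.
With the tool pointing down it reaches from about 0.425 to 0.925 m from the base axis. Payload 6.8 kg.
Tool frame: the origin (TCP) lies on the centre line of the jaws, within the pads' length; the fingertips stand 19 mm ahead of it and the grasp point (between the pads) is the TCP; z points along the fingers, y is the line along which they close (so a half turn about z gives the same grasp; the last joint's range is limited). The gripper opens to 88 mm and grips with 3 to 60 N. Pads are 20 mm wide; open, the fingers measure 115 mm over their backs; the gripper's body (75 mm by 178 mm) begins 61 mm behind the grasp point.
Start: joints at [-1.259, 0.477, 0.022, 1.555, -0.011, 1.109, -0.083], TCP at [0.275, 0.616, 0.242] pointing down, gripper open.
Joint ranges: [-2.96, 2.96], [-0.34, 2.1], [-1.41, 1.46], [0.24, 2.44], [-1.37, 4.51], [0.17, 1.92], [-2.96, 2.96]. Speed limits (rad/s): [2.39, 2.39, 3.14, 3.14, 3.14, 3.14, 3.14].

INTERFACE

Orientations are given as a unit quaternion [w, x, y, z].
In Python, from bench import r gives the robot as it stands. Calls block until the motion is done:
- r.movep(position, orientation): joint-space move of the TCP to a pose.
- r.move_linear(position, frame=None, v=0.15, force_limit=None): straight line of the TCP; frame=None keeps the orientation; v is the mean speed in m/s. With force_limit (N) it stops when the force on the tool has changed by that much, and returns True; else False.
- r.goto_joints(angles): joint-space move.
- r.command_gripper(opening, newtons=None): finger opening in m; newtons is the grip in N (None keeps the last); returns when the fingers have stopped.
- r.pause(seconds).
- r.inverse_kinematics(position, orientation): joint angles nearest the present ones, or None.
- r.snapshot(name): name is "side" or "top" or "wrist"; returns the picture (400x640x3 uint8, red, green, blue); there is no depth.
- r.camera_model(name): a dict with "intrinsics" (3x3 intrinsics, pixels), "R" (3x3) and "t" (3): a world point X has camera coordinates R X + t. Camera axes: x right, y down, z forward; pixel columns grow to the right and rows downward; lengths in m; the calibration is good to about 2 mm. A picture is of the moment at which its call begins: read the wrist's pose just before it. camera_model takes no time and is no camera call; for the wrist camera it gives the pose at the moment of the call.
A pose or a line that the arm cannot do raises r.Unreachable and nothing moves.
- r.finish_job(): hands the job in; it is judged then, once.
Readings, each from a call of its own:
- r.read_t(): time.
- r.read_qpos(): joint angles.
- r.read_dq(): joint speeds.
- r.read_tau(): joint torques, N m.
- r.read_tcp_pos(): TCP position.
- r.read_tcp_rot(): TCP orientation.
- r.read_ft_force(): force on the tool from outside, world axes, zero at the start.
- r.read_torque(): the same for the moment, N m.
- r.read_grip_width(): finger opening in m.
- r.read_gripper_force(): force on a finger pad.
Only numpy, scipy, OpenCV 4.12 (cv2) and the standard library are available. Lean on these libraries where they do the work, as an engineer would, in place of code of your own. Each camera call takes 0.05 s, during which the arm holds its last target. There are 200 camera calls.

## Working session

There is one attempt and no reset: what is moved stays moved. The work goes in short steps, each a Python script; the robot and the scene stay as the last script left them, time stands still between calls to the robot, and variables do not carry over. Pictures are saved under pics/ and viewed, at most 10 in all, crops included, and the job is handed in when it is done.

```bash
ls; mkdir -p pics
python3 - <<'E'
from bench import r
import cv2,numpy as np
for n in ("side","top"):
    im=r.snapshot(n); cv2.imwrite(f"pics/{n}0.png",im[:,:,::-1])
    c=r.camera_model(n); print(n,np.round(c["intrinsics"],1).tolist(),np.round(-c["R"].T@c["t"],3),np.round(c["R"],2).tolist())
print(r.read_t(), r.read_tcp_rot(), r.read_tcp_pos())
E
```

```text
pics
side [[421.6, 0.0, 317.0], [0.0, 421.6, 203.4], [0.0, 0.0, 1.0]] [ 0.441 -0.542  0.701] [[0.97, -0.22, -0.01], [-0.16, -0.69, -0.71], [0.16, 0.69, -0.7]]
top [[494.1, 0.0, 325.4], [0.0, 494.1, 204.2], [0.0, 0.0, 1.0]] [0.522 0.028 1.129] [[-0.02, -1.0, -0.01], [-1.0, 0.02, -0.07], [0.07, 0.01, -1.0]]
0.1 [-1.12936878e-04  2.08349638e-01  9.78054088e-01 -7.85148715e-04] [0.27490971 0.61594838 0.24080324]
```

View pics/top0.png

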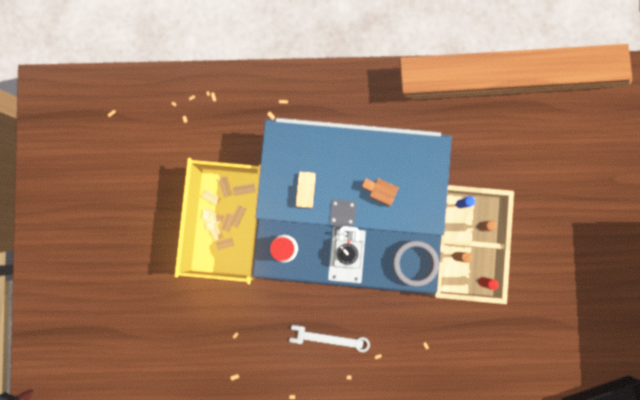

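View pics/side0.png

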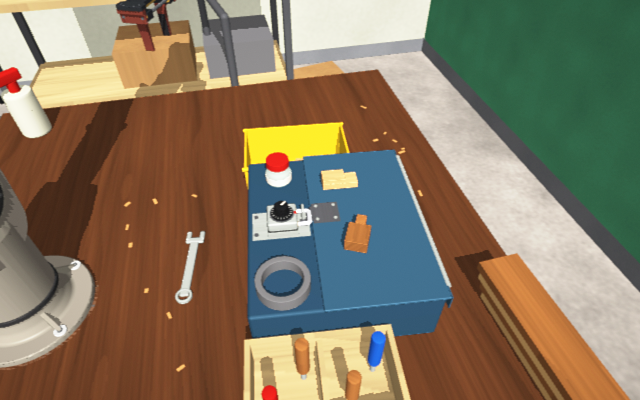

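The top view shows the lock at about (347,253), with the jar (283,249) to its left and the tape (416,263) to its right. The pale offcut is at (305,190), the brown one at (381,191), and the bin at left (218,222). The side view agrees. Next I'll get coarse positions from rays and take two wrist views.

```bash
cat > h.py <<'E'
from bench import r
import cv2,numpy as np
def quat(th):  # tool down, tool x axis at world angle th
    return np.array([0,np.cos(th/2),np.sin(th/2),0])
def ray(c,uv):
    d=c["R"].T@np.linalg.inv(c["intrinsics"])@np.array([uv[0],uv[1],1.]); return -c["R"].T@c["t"],d
def plane(c,uv,z):
    o,d=ray(c,uv); return o+d*(z-o[2])/d[2]
def tri(c1,p1,c2,p2):
    o1,d1=ray(c1,p1);o2,d2=ray(c2,p2); s=np.linalg.lstsq(np.c_[d1,-d2],o2-o1,rcond=None)[0]
    a,b=o1+s[0]*d1,o2+s[1]*d2; return (a+b)/2,np.linalg.norm(a-b)
def snap(n,f=None):
    c=r.camera_model(n); im=r.snapshot(n)
    if f: cv2.imwrite(f"pics/{f}.png",im[:,:,::-1]); np.savez(f"pics/{f}.npz",**c)
    return c,im
def load(f): return dict(np.load(f"pics/{f}.npz")),cv2.imread(f"pics/{f}.png")[:,:,::-1].copy()
E
python3 - <<'E'
from h import *
c,_=snap("top","topA")
for n,p,z in [("lock",(347,253),.15),("pale",(305,190),.15),("brown",(381,191),.15),("jar",(283,249),.175),("tape",(416,263),.145),("edgeL",(276,121),.13),("edgeR",(441,134),.13),("bin",(218,222),.1)]:
    print(n,plane(c,p,z).round(3))
L=plane(c,(276,121),.13)-plane(c,(441,134),.13); yaw=np.arctan2(L[1],L[0])-np.pi/2; print("yaw",yaw)
k=(plane(c,(347,253),.15)+plane(c,(345,190),.15))/2
q=quat(np.pi+yaw)
w=r.camera_model("wrist"); print(w["intrinsics"].round(0).tolist())
R=__import__("scipy.spatial.transform",fromlist=["Rotation"]).Rotation.from_quat(np.roll(r.read_tcp_rot(),-1)).as_matrix()
print("cam in tool",R.T@(-w["R"].T@w["t"]-r.read_tcp_pos()), "cam axes in tool",(w["R"]@R).round(2).tolist())
for i,dy in enumerate((.04,-.04)):
    t=r.read_t(); r.movep([k[0]-.06,k[1]+dy,.36],q); print("move",r.read_t()-t)
    snap("wrist",f"w{i}")
E
```

```text
lock [ 0.494 -0.008  0.15 ]
pale [0.621 0.073 0.15 ]
brown [ 0.616 -0.079  0.15 ]
jar [0.505 0.116 0.175]
tape [ 0.472 -0.144  0.145]
edgeL [0.766 0.13  0.13 ]
edgeR [ 0.732 -0.207  0.13 ]
bin [0.563 0.257 0.1  ]
yaw -0.10238321720847887
[[357.0, 0.0, 324.0], [0.0, 357.0, 193.0], [0.0, 0.0, 1.0]]
cam in tool [ 0.06622732  0.00107644 -0.14271233] cam axes in tool [[0.0, 1.0, 0.0], [-0.97, 0.0, -0.25], [-0.25, -0.0, 0.97]]
move 2.2667
move 0.4166000000000003
```

View pics/w0.png

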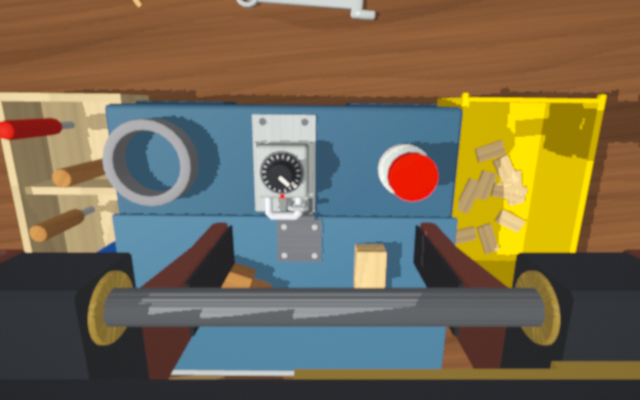

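The wrist view shows the knob at (281,173) with its white line pointing down-right, about 2 clicks anticlockwise. The red mark is at (283,196), the jar cap at (412,176) and the tape at (150,163). The fingers hide the offcuts, so I'll move in +x and segment them there.

Run:
```python
from h import *
q=quat(np.pi-.102)
for i,dy in enumerate((-.03,.03)):
    r.movep([.60,-.0+dy,.34],q); snap("wrist",f"o{i}")
print(r.read_t())
a=[cv2.imread(f"pics/o{i}.png") for i in (0,1)]
cv2.imwrite("pics/o.png",np.hstack([cv2.resize(x[:,:],(400,250)) for x in a]))
def masks(im):
    h=cv2.cvtColor(im,cv2.COLOR_RGB2HSV); 
    return h
for i in (0,1):
    c,im=load(f"o{i}"); h=cv2.cvtColor(im,cv2.COLOR_RGB2HSV)
    m=cv2.inRange(h,(5,60,70),(28,255,255)); m[285:]=0
    n,l,s,ce=cv2.connectedComponentsWithStats(m)
    for j in range(1,n):
        if s[j,4]>300: print(i,s[j],ce[j].round(), h[int(ce[j][1]),int(ce[j][0])])
```

```text
3.8917
0 [    0     0   155   285 33088] [ 70. 135.] [ 15 160 110]
0 [  504     0   136   285 29845] [580. 131.] [ 25 255 199]
0 [ 407  151   43   71 2641] [427. 185.] [ 20  96 248]
0 [ 239  167   75   55 2617] [274. 196.] [ 16 157 193]
0 [ 96 270  37  15 398] [115. 278.] [ 22 156 124]
0 [515 270  37  15 400] [532. 278.] [ 22 159 122]
1 [    0     0    95   260 18016] [ 39. 135.] [ 15 148 122]
1 [  450     0   190   285 46231] [549. 131.] [ 25 255 147]
1 [ 348  157   37   70 2370] [366. 191.] [ 20  94 249]
1 [ 178  173   78   54 2730] [214. 201.] [ 17 160 196]
1 [ 96 270  37  15 400] [115. 278.] [ 22 158 126]
1 [515 270  37  15 401] [532. 278.] [ 21 158 124]
```

View pics/o0.png

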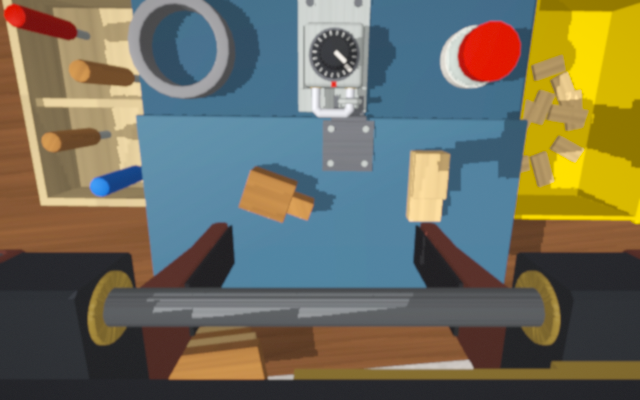

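The pale offcut is at (427,185), long side along the picture's vertical. The brown one is at (274,196) with its tenon pointing lower-right. Next come the heights, bin pose and grasp poses.

Run:
```python
from h import *
def comp(im,lo,hi,near):
    h=cv2.cvtColor(im,cv2.COLOR_RGB2HSV); m=cv2.inRange(h,lo,hi); m=cv2.morphologyEx(m,cv2.MORPH_CLOSE,np.ones((3,3)))
    n,l,s,ce=cv2.connectedComponentsWithStats(m); ok=[j for j in range(1,n) if s[j,4]>150]
    j=min(ok,key=lambda j:np.hypot(*(ce[j]-near))); return (l==j).astype(np.uint8),ce[j],s[j]
c0,i0=load("o0");c1,i1=load("o1")
for nm,p0,p1,lo,hi in [("pale",(427,185),(366,191),(12,50,200),(28,150,255)),("brown",(274,196),(214,201),(5,100,150),(20,255,255))]:
    rr=[]
    for c,im,p in ((c0,i0,p0),(c1,i1,p1)):
        m,ce,s=comp(im,lo,hi,p); cn=cv2.findContours(m,0,2)[0][0]
        ap=cv2.approxPolyDP(cn,3,True)[:,0]; rr.append((ce,ap)); print(nm,s,ap.tolist())
    P,e=tri(c0,rr[0][0],c1,rr[1][0]); print(nm,"tri",P.round(4),e.round(4))
    for (ce,ap),c in zip(rr,(c0,c1)): print("  corners@.15",[plane(c,a,.15)[:2].round(3).tolist() for a in ap])
c,im=load("topA"); m,ce,s=comp(im,(20,150,80),(32,255,255),(218,222))
pts=np.array([plane(c,p[0],.1)[:2] for p in cv2.findContours(m,0,2)[0][0]],np.float32)
print("bin",cv2.minAreaRect(pts))
cs,ims=load("topA"); 
# lock: dial centre in w0,w1 by dark knob mask; red mark
w0,a0=load("w0");w1,a1=load("w1")
for nm,lo,hi,n0 in [("red",(0,150,120),(6,255,255),(283,196)),]:
    ps=[comp(a0,lo,hi,n0)[1:]]
    print(ps)
```

```text
pale [ 407  153   41   68 2299] [[412, 153], [408, 219], [439, 220], [447, 171], [438, 169], [439, 154]]
pale [ 348  160   37   67 2228] [[350, 160], [348, 223], [378, 226], [384, 161]]
pale tri [0.627  0.0731 0.1318] 0.0008
  corners@.15 [[0.588, 0.056], [0.653, 0.05], [0.657, 0.08], [0.609, 0.089], [0.606, 0.08], [0.592, 0.081]]
  corners@.15 [[0.589, 0.059], [0.651, 0.052], [0.657, 0.081], [0.593, 0.091]]
brown [ 240  170   73   52 2222] [[250, 172], [241, 207], [280, 221], [286, 212], [307, 218], [312, 204], [294, 197], [293, 185]]
brown [ 179  177   73   48 2146] [[188, 178], [179, 212], [211, 224], [225, 219], [247, 223], [251, 210], [233, 203], [231, 191]]
brown tri [ 0.6186 -0.0791  0.1485] 0.0002
  corners@.15 [[0.591, -0.097], [0.624, -0.111], [0.642, -0.075], [0.634, -0.068], [0.642, -0.048], [0.628, -0.042], [0.62, -0.058], [0.608, -0.058]]
  corners@.15 [[0.591, -0.096], [0.624, -0.111], [0.639, -0.083], [0.635, -0.068], [0.641, -0.047], [0.629, -0.041], [0.62, -0.057], [0.608, -0.057]]
bin ((0.5670371651649475, 0.2564348578453064), (0.1598164290189743, 0.24872739613056183), 83.6212158203125)
[(array([412.32945736, 175.86157254]), array([ 388,  153,   50,   47, 1806], dtype=int32))]
```

Run:
```python
from h import *
yaw=-.11; ex=np.array([np.cos(yaw),np.sin(yaw)]); b=np.array([.567,.256]); qb=quat(np.pi+yaw)
def job(xy,th,drop):
    q=quat(th); r.command_gripper(.075,15)
    r.movep([*xy,.215],q); r.move_linear([*xy,.149],v=.12)
    r.command_gripper(.01,15); print("grip",r.read_grip_width(),r.read_gripper_force())
    r.move_linear([*xy,.215],v=.2)
    r.movep([*drop,.215],qb); print("held",r.read_grip_width()); r.move_linear([*drop,.10],v=.2)
    r.command_gripper(.065); r.move_linear([*drop,.215],v=.25); print(r.read_t())
job((.618,.070),np.pi-.11,b-.045*ex)
ths=[np.pi+1.164,1.164]; 
for th in ths: print(th,r.inverse_kinematics([.617,-.086,.15],quat(th)))
th=[t for t in ths if r.inverse_kinematics([.617,-.086,.15],quat(t)) is not None]
th=min(th,key=lambda t:abs(r.inverse_kinematics([.617,-.086,.15],quat(t))[6]))
job((.617,-.086),th,b+.045*ex)
r.movep([.47,-.008,.30],qb); snap("wrist","d0"); snap("top","topB"); 
r.movep([.47,.042,.30],qb); snap("wrist","d1"); print(r.read_t())
cv2.imwrite("pics/c1.png",np.hstack([cv2.resize(cv2.imread("pics/d0.png")[:300],(480,225)),cv2.resize(cv2.imread("pics/topB.png")[100:300,150:450],(320,225))]))
```

```text
grip 0.03200016164243065 15.00009834766388
held 0.03200422612358907
9.725
4.305592653589793 [-0.15096469  0.4973533   0.25511588  1.78200735 -0.1566018   0.88195173
  2.90917241]
1.164 [-0.55973304  0.64411208  0.86485381  1.80891985 -0.58819106  0.96770367
  0.14852722]
grip 0.040114453315751766 14.857915341854095
held 0.04018113950172003
16.4917
18.1333
```

View pics/c1.png

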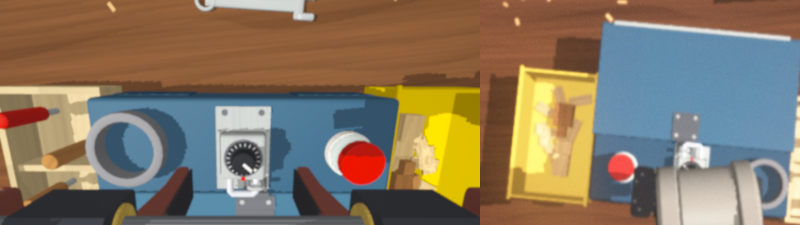

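View pics/d0.png

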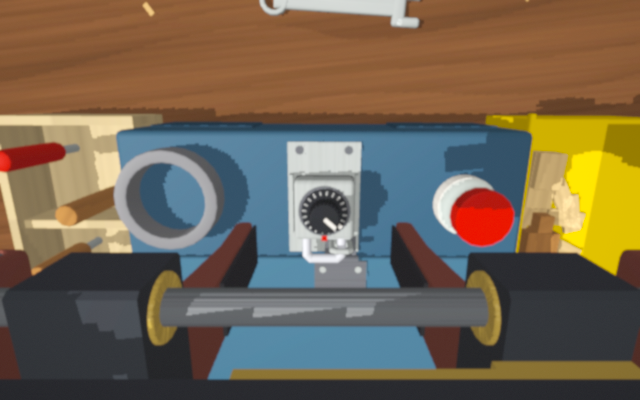

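Both offcuts are in the bin, and the jar and tape haven't moved. The dial is at (324,212) with its white mark pointing down-right, and the red mark is at (324,238). Now I'll measure the dial centre, mark angle and height.

Run:
```python
from h import *
yaw=-.11
R=[]
for f,n in (("d0",(324,212)),("d1",None)):
    c,im=load(f); h=cv2.cvtColor(im,cv2.COLOR_RGB2HSV)
    X=np.array([.494,-.008,.155]) if not R else plane(R[0][0],R[0][1],.155)
    p=c["intrinsics"]@(c["R"]@X+c["t"]); p=p[:2]/p[2]
    m=((h[...,2]<75)).astype(np.uint8); yy,xx=np.mgrid[:400,:640]; m[np.hypot(xx-p[0],yy-p[1])>34]=0
    m=cv2.morphologyEx(m,cv2.MORPH_CLOSE,np.ones((7,7)))
    nn,l,s,ce=cv2.connectedComponentsWithStats(m); j=1+np.argmax(s[1:,4])
    cn=max(cv2.findContours((l==j).astype(np.uint8),0,2)[0],key=cv2.contourArea); el=cv2.fitEllipse(cn)
    red=((h[...,0]<8)|(h[...,0]>172))&(h[...,1]>110)&(h[...,2]>90)&(np.hypot(xx-p[0],yy-p[1])<45)
    rp=np.array([xx[red].mean(),yy[red].mean()]) if red.any() else None
    print(f,p.round(1),el,s[j],"red",rp,red.sum())
    R.append((c,np.array(el[0]),rp,h,el))
    Z=.155
    D=plane(c,el[0],Z); print(" centre@.155",D.round(4)," red@.15",plane(c,rp,.151).round(4))
    # white pixels -> polar about the centre, chest axes
    w=(h[...,2]>120)&(h[...,1]<70)&(np.hypot(xx-el[0][0],yy-el[0][1])<el[1][0]/2-1)
    for z in (.155,.1715):
        C=D.copy(); P=np.array([plane(c,(x,y),z)-D for x,y in zip(xx[w],yy[w])])
        a=np.arctan2(P[:,1],P[:,0])-yaw; rad=np.hypot(P[:,0],P[:,1])*1000
        print(" z",z,sorted([(int(round(q)),round(float(b),2),int(v)) for q,b,v in zip(rad,a,h[...,2][w])])[:40] if z>.16 else "")
print("tri dial",tri(R[0][0],R[0][1],R[1][0],R[1][1])," red",tri(R[0][0],R[0][2],R[1][0],R[1][2]))
c,im=load("d0"); x,y=map(int,R[0][1]); cv2.imwrite("pics/dz.png",cv2.resize(im[y-45:y+60,x-60:x+60,::-1],None,fx=5,fy=5,interpolation=cv2.INTER_CUBIC))
```

```text
d0 [324.2 211.4] ((324.7723693847656, 210.6976318359375), (40.83297348022461, 42.91259002685547), 78.44767761230469) [ 303  190   45   44 1417] red [324.         237.67857143] 28
 centre@.155 [ 0.4934 -0.0074  0.155 ]  red@.15 [ 0.519  -0.0108  0.151 ]
 z 0.155 
 z 0.1715 [(1, -0.58, 147), (1, 0.14, 181), (1, 0.76, 183), (2, -0.67, 139), (2, -0.34, 197), (2, 0.08, 226), (2, 0.47, 228), (2, 1.05, 153), (3, -0.49, 165), (3, -0.24, 220), (3, 0.06, 244), (3, 0.34, 248), (3, 0.58, 236), (3, 0.76, 206), (3, 0.95, 162), (4, -0.39, 157), (4, -0.18, 214), (4, -0.15, 178), (4, 0.04, 217), (4, 0.04, 240), (4, 0.22, 240), (4, 0.26, 251), (4, 0.46, 250), (4, 0.63, 238), (4, 0.76, 210), (4, 0.9, 168), (5, -0.32, 122), (5, -0.12, 122), (5, 0.03, 172), (5, 0.18, 214), (5, 0.33, 240), (5, 0.38, 251), (5, 0.53, 251), (5, 0.76, 216), (5, 0.87, 179), (6, 0.16, 171), (6, 0.28, 213), (6, 0.46, 251), (6, 0.57, 252), (6, 0.66, 242)]
d1 [265.  217.2] ((263.9603576660156, 220.3116455078125), (39.193023681640625, 54.975887298583984), 34.21912384033203) [ 243  196   46   54 1468] red [240.04569892 235.84946237]
[... 216 characters left out ...]
.16, 231), (1, 2.72, 201), (2, 0.14, 172), (2, 0.54, 216), (2, 1.12, 253), (2, 1.53, 251), (2, 1.95, 233), (2, 2.51, 192), (2, 2.91, 157), (3, 0.37, 169), (3, 0.61, 212), (3, 0.81, 241), (3, 0.98, 253), (3, 1.24, 254), (3, 1.55, 242), (3, 1.85, 213), (3, 2.1, 162), (3, 2.26, 193), (3, 2.46, 129), (3, 2.68, 128), (4, 0.48, 161), (4, 0.64, 204), (4, 0.79, 238), (4, 0.92, 251), (4, 1.1, 255), (4, 1.32, 246), (4, 1.36, 227), (4, 1.55, 221), (4, 1.56, 186), (4, 1.75, 127), (4, 1.79, 176), (5, 0.54, 148), (5, 0.66, 192)]
tri dial (array([ 0.4925149 , -0.00714624,  0.16215506]), np.float64(0.002477932667220066))  red (array([ 0.48000878, -0.00660054,  0.24208467]), np.float64(0.006402823367320937))
```

View pics/dz.png

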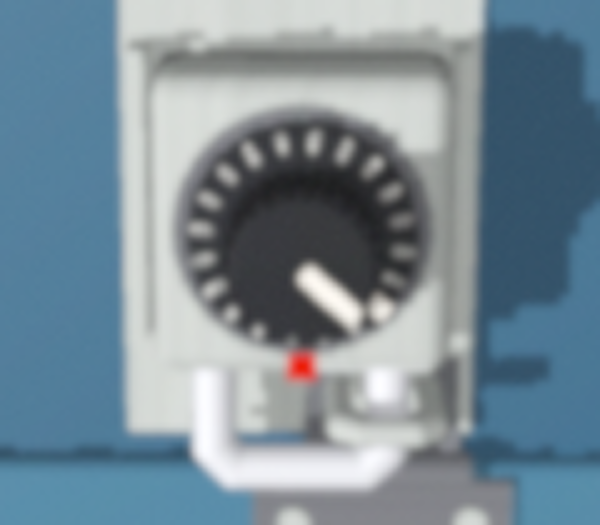

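The crop shows the white line from (305,272) to (358,322), the long mark at (380,310), the red mark at (301,365) and the dial plate centred near (303,230). I'll turn these into angles.

Run:
```python
from h import *
c,im=load("d0"); g=lambda x,y,z: plane(c,(264+x/5-.4,165+y/5-.4),z)
C=g(303,230,.155); print("C",C.round(4))
a=lambda d: round(float(np.degrees(np.arctan2(d[1],d[0]))),1)
print("red",a(g(301,365,.151)-C),"long",a(g(380,310,.155)-C),"line",a(g(358,322,.1715)-g(305,272,.1715)))
print("ticks",[a(g(*p,.155)-C) for p in ((259,330),(293,342),(325,343),(313,140),(283,145),(345,153),(252,153))])
print("body edges left/right dir",a(g(150,330,.15)-g(150,80,.15)), "strap", a(g(200,370,.136)-g(210,480,.136)), "body x-extent left,right @z.150",g(150,230,.15).round(4),g(447,230,.15).round(4))
c,im=load("topB"); h=cv2.cvtColor(im,cv2.COLOR_RGB2HSV)
# chest yaw from the lid's white rear strip (straight line fit)
m=(h[...,2]>150)&(h[...,1]<50); yy,xx=np.mgrid[:400,:640]; m&=(xx>285)&(xx<435)&(abs(yy-(121+(xx-276)*13/165))<6)
P=np.array([plane(c,(x,y),.128)[:2] for x,y in zip(xx[m],yy[m])]); v=cv2.fitLine(P.astype(np.float32),2,0,.01,.01).ravel(); print("yaw deg",np.degrees(np.arctan2(-v[0]*np.sign(v[1]),abs(v[1]))),len(P))
print("camera yaw",np.degrees(np.arctan2(*load("d0")[0]["R"][0][[1,0]])))
```

```text
C [ 0.4933 -0.0079  0.155 ]
red -6.9 long 36.5 line 39.1
ticks [-29.0, -11.0, 4.4, 167.8, -173.5, 146.3, -153.8]
body edges left/right dir -7.4 strap 177.9 body x-extent left,right @z.150 [ 0.492  -0.0341  0.15  ] [0.4975 0.0165 0.15  ]
yaw deg -6.4203343 662
camera yaw 83.83064052957224
```

Run:
```python
from h import *
yaw=-.115
r.movep([.502,-.008,.235],quat(np.pi+yaw)); c,im=snap("wrist","e0"); print(r.read_t())
p=c["intrinsics"]@(c["R"]@np.array([.4935,-.0075,.155])+c["t"]); p=(p[:2]/p[2]).astype(int); print(p)
x,y=p[0]-55,p[1]-50; cv2.imwrite("pics/ez.png",cv2.resize(im[y:y+110,x:x+110,::-1],None,fx=5,fy=5,interpolation=cv2.INTER_CUBIC)); print(x,y)
```

```text
18.625
[323 194]
268 144
```

View pics/ez.png

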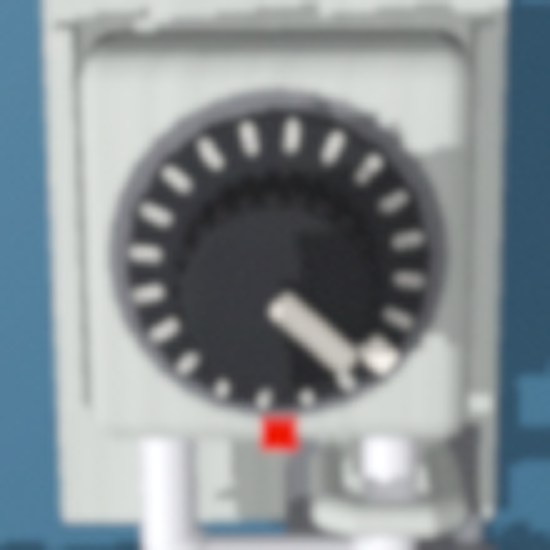

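The close view has the long mark at (378,355) and the red mark at (279,432), with the tick ring centred near (277,262). That puts the mark about 48° anticlockwise, so closest to 3 clicks. I'll grip the knob, turn clockwise about 50°, let the detent centre it, and look.

Run:
```python
from h import *
yaw=-.115; C=[.4937,-.0078]; th=np.pi+yaw
r.command_gripper(.05,20); r.movep([*C,.215],quat(th))
print("stop",r.move_linear([*C,.1765],v=.08,force_limit=6), r.read_tcp_pos().round(4))
r.command_gripper(.01,20); print("grip",r.read_grip_width(),r.read_gripper_force(),r.read_ft_force().round(1))
q=np.array(r.read_qpos()); T=r.inverse_kinematics(r.read_tcp_pos(),quat(th-.2)); s=np.sign(T[6]-q[6]); print((np.array(T)-q).round(3))
for k in range(1,11):
    g=q.copy(); g[6]+=s*np.radians(5)*k; r.goto_joints(g); print(5*k,r.read_torque().round(3)[2],r.read_ft_force().round(1),r.read_grip_width())
r.command_gripper(.05); r.move_linear([*C,.215],v=.15)
r.movep([.502,-.008,.235],quat(th)); c,im=snap("wrist","e1"); print(r.read_t())
x,y=268,144; cv2.imwrite("pics/ez1.png",cv2.resize(im[y:y+110,x:x+110,::-1],None,fx=5,fy=5,interpolation=cv2.INTER_CUBIC))
```

```text
stop False [ 0.4939 -0.0079  0.1766]
grip 0.023138449599868757 20.000461041927338 [-0.7 -0.6  2.2]
[-0.035  0.008  0.045  0.002 -0.02   0.002 -0.178]
5 -0.087 [ 0.1 -0.   1.2] 0.023320261708113264
10 -0.004 [-0.2 -0.4  1.4] 0.02350443087644398
15 0.064 [ 0.4 -0.3  1.5] 0.02356170757184953
20 0.074 [-1.7 -1.4  2. ] 0.02335798679906794
25 -0.067 [-0.5 -1.   1.4] 0.023443425157070947
30 -0.031 [ 0.1 -0.8  1.6] 0.022941852612781442
35 0.015 [ 0.1 -0.3  1.7] 0.02353058616717881
40 0.038 [ 0.1 -0.2  1.2] 0.023084114759162028
45 -0.105 [ 0.3 -0.2  1.8] 0.02321841409901407
50 0.002 [0.6 0.5 1.7] 0.023245072580837342
24.8667
```

View pics/ez1.png

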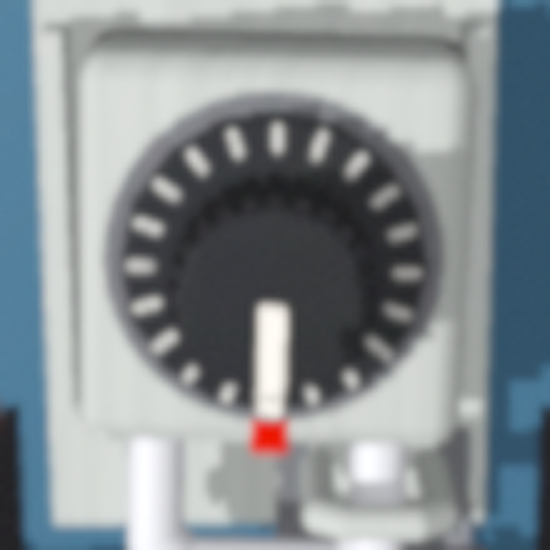

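The mark now stands at the red mark, line (270,300)–(270,415) and red (268,437), so 3 clicks were made. Next I'll grip the body and draw the shackle out.

Run:
```python
from h import *
yaw=-.115; ex=np.array([np.cos(yaw),np.sin(yaw),0]); C=np.array([.4939,-.0079,0])+.002*ex
r.command_gripper(.075,45); r.movep([*C[:2],.215],quat(np.pi+yaw))
print("touch",r.move_linear([*C[:2],.1535],v=.1,force_limit=6), r.read_tcp_pos().round(4))
f0=r.read_ft_force(); r.command_gripper(.03,45); print("grip",r.read_grip_width(),(r.read_ft_force()-f0).round(1))
p0=r.read_tcp_pos()
hit=r.move_linear(p0-.030*ex,v=.03,force_limit=14); p1=r.read_tcp_pos()
print("draw",hit,"travel mm",1000*(p1-p0)@ex,(r.read_ft_force()-f0).round(1),r.read_grip_width(),r.read_t())
```

```text
touch False [ 0.4964 -0.0082  0.154 ]
grip 0.05193665143892202 [-1.9 -0.7  2.9]
draw True travel mm -23.069788463050823 [ 1.6 -0.2 -0.8] 0.051809101951381935 27.7417
```

Travel was 23.1 mm against the expected 22.5, so the shackle is fully out. Now slide in 26.5–27 mm and lift.

Run:
```python
from h import *
yaw=-.115; ex=np.array([np.cos(yaw),np.sin(yaw),0])
p1=r.read_tcp_pos(); hit=r.move_linear(p1+.0265*ex,v=.04,force_limit=14); p2=r.read_tcp_pos()
f=r.read_ft_force(); print("in",hit,1000*(p2-p1)@ex,f.round(1))
if not hit:
    h1=r.move_linear(p2+[0,0,.035],v=.04,force_limit=12); print("lift",h1,r.read_tcp_pos()-p2,(r.read_ft_force()-f).round(1))
    if not h1: print("up",r.move_linear(p2+[0,0,.19],v=.1,force_limit=15))
r.pause(.3); print(r.read_tcp_pos(),r.read_tcp_rot(),r.read_grip_width(),(r.read_ft_force()-f).round(1),r.read_torque().round(3),r.read_t())
_,a=snap("side","s1");_,b=snap("wrist","f1");_,t=snap("top","t1")
cv2.imwrite("pics/fin.png",np.hstack([cv2.resize(a[60:360,150:450,::-1],(400,400)),cv2.resize(b[:,120:520,::-1],(400,400))]))
```

```text
in True 0.9334988109808741 [-1.2 -0.4  4. ]
[ 0.47421053 -0.00526654  0.15385232] [7.51677510e-04 5.72968253e-02 9.98356894e-01 1.47919727e-04] 0.05175157176663671 [-0.7 -0.3  1.6] [-0.015  0.274  0.041] 28.2917
```

View pics/fin.png

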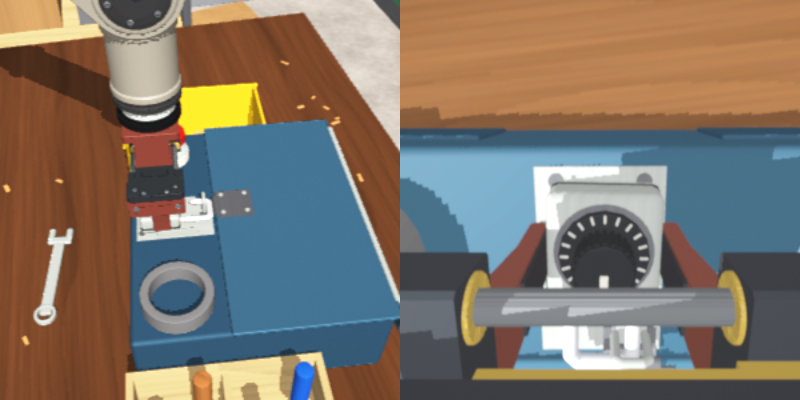

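The wrist view shows the lock drawn forward with the shackle extended. The slide stopped only because the draw preload was unloading, so I'll continue for the remaining 25.6 mm.

Run:
```python
from h import *
yaw=-.115; ex=np.array([np.cos(yaw),np.sin(yaw),0])
p1=r.read_tcp_pos(); hit=r.move_linear(p1+.0257*ex,v=.04,force_limit=20); r.pause(.2); p2=r.read_tcp_pos()
f=r.read_ft_force(); print("in",hit,1000*(p2-p1)@ex,f.round(1))
if not hit:
    h1=r.move_linear(p2+[0,0,.035],v=.04,force_limit=14); print("lift",h1,r.read_tcp_pos()-p2,(r.read_ft_force()-f).round(1))
    if not h1: print("up",r.move_linear(p2+[0,0,.19],v=.1,force_limit=18))
r.pause(.3); print(r.read_tcp_pos(),r.read_grip_width(),(r.read_ft_force()-f).round(1),r.read_torque().round(3),r.read_t())
```

```text
in True 0.4565028473335744 [ 0.2 -0.1  5.1]
[ 0.47469177 -0.00534113  0.15386999] 0.05145443608552855 [-1.   1.1  0.6] [-0.098  0.194 -0.034] 29.2083
```

Run:
```python
from h import *
yaw=-.115; ex=np.array([np.cos(yaw),np.sin(yaw),0])
p=r.read_tcp_pos(); f=r.read_ft_force(); print("lift1",r.move_linear(p+[0,0,.0013],v=.01,force_limit=12),(r.read_tcp_pos()-p).round(4),(r.read_ft_force()-f).round(1),r.read_torque().round(3))
for k in range(3):
    p=r.read_tcp_pos(); h=r.move_linear(p+.002*ex,v=.01,force_limit=20); print(h,1000*(r.read_tcp_pos()-p).round(5),r.read_ft_force().round(1),r.read_torque().round(3),r.read_grip_width())
    if h: break
print(r.read_t())
```

```text
lift1 False [-0.0008 -0.      0.0007] [ 0.5 -0.6 -8.7] [-0.009  0.03   0.012]
False [ 1.82 -0.26 -0.23] [ 0.6 -0.2 -3.5] [-0.012  0.078 -0.022] 0.05181565607481594
False [ 2.08 -0.27  0.01] [ 0.   0.8 -3.7] [0.039 0.045 0.062] 0.05146772868511431
False [ 2.05 -0.26 -0.  ] [-0.5  0.1 -3.8] [ 0.041 -0.029 -0.012] 0.052035000709358195
30.4667
```

Run:
```python
from h import *
yaw=-.115; ex=np.array([np.cos(yaw),np.sin(yaw),0])
p=r.read_tcp_pos(); d=(.4998-p[0])/ex[0]; f=r.read_ft_force()
hit=r.move_linear(p+d*ex,v=.025,force_limit=14); p2=r.read_tcp_pos(); g=r.read_ft_force(); print("in",d,hit,1000*(p2-p)@ex,(g-f).round(1),p2.round(4))
if not hit:
    h1=r.move_linear(p2+[0,0,.035],v=.035,force_limit=12); print("lift",h1,(r.read_tcp_pos()-p2).round(4),(r.read_ft_force()-g).round(1))
    if not h1: print("up",r.move_linear(p2+[0,0,.19],v=.1,force_limit=20))
r.pause(.3); print(r.read_tcp_pos(),r.read_tcp_rot(),r.read_grip_width(),r.read_ft_force().round(1),r.read_torque().round(3),r.read_t())
```

```text
in 0.020073268754442382 False 20.179575967124276 [ 0.7 -1.5  0.2] [ 0.4999 -0.0086  0.1544]
lift False [-0.0002 -0.      0.0348] [0.5 1.2 0.4]
up False
[ 0.49984843 -0.00860039  0.34425173] [-1.97069272e-03  5.73213727e-02  9.98353780e-01  3.27373357e-04] 0.051715163746285465 [-0.8  0.3 -4.1] [0.073 0.037 0.001] 34.575
```

Run:
```python
from h import *
a=cv2.imread("pics/side0.png"); s=r.snapshot("side")[:,:,::-1]; t0=cv2.imread("pics/top0.png"); t=r.snapshot("top")[:,:,::-1]
df=lambda A,B,x,y,w=45:np.abs(A[y-w:y+w,x-w:x+w].astype(int)-B[y-w:y+w,x-w:x+w]).max(2)
print("tape diff side",(df(a,s,283,285,30)>60).mean(),"top",(df(t0,t,416,263,25)>60).mean())
for n,A in(("s0",a),("s",s)):
    h=cv2.cvtColor(np.ascontiguousarray(A),cv2.COLOR_BGR2HSV); m=((h[...,0]<6)&(h[...,1]>170)&(h[...,2]>140)); m[:,:240]=0; m[:140]=0; m[200:]=0
    yy,xx=np.where(m[:,:310]); print(n,"cap",xx.mean(),yy.mean(),len(xx))
# held lock: dial ring tilt from wrist view, body/level via lock top edges
c,b=snap("wrist","f2"); p=r.read_tcp_pos(); h=cv2.cvtColor(b,cv2.COLOR_RGB2HSV)
c1,b1=load("f1"); print("wrist view change of the lock since gripped:",(np.abs(b[180:330,250:400].astype(int)-b1[180:330,250:400]).max(2)>70).mean())
```

```text
tape diff side 0.0 top 0.5056
s0 cap 276.80232558139534 161.84593023255815 344
s cap 276.7280701754386 161.83333333333334 342
wrist view change of the lock since gripped: 0.06466666666666666
```

```bash
python3 -c "
from bench import r
print(r.finish_job(), r.read_t())"
```

```text
the job is handed in; nothing more can be done
the job is handed in; nothing more can be done
```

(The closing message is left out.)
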